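Seat a thread gauge leaf in a lead screw

TASK

Check the pitch of the lead screw clamped in the stand: take the coarse gauge leaf (orange grip), lay it on the stand's flat rest and slide it, teeth first, into the thread near the middle of the screw, feeling gently along the screw for the spot where the teeth drop in instead of forcing them. When every tooth is fully home, with the leaf square to the screw, keep a light push of about 8 N on it for a moment to make sure it sits flat, then let go and leave it lying flat on the rest in the thread. Never press it against the screw harder than 20 N, and leave the fine leaf (blue grip) and the other things alone.

Things in the scene. Friction and masses are not known exactly. Their poses are not given: they have to be found in the camera images.
- coarse_leaf: Coarse gauge leaf: level 5 mm steel plate with an orange square grip block (16 x 16 mm, from 5 to 35 mm above the underside). Origin: underside, below the grip's middle; +x along the leaf to its teeth, z up. Plate x = -22 to +60 mm (tooth tips), 30 mm wide, head 46 mm wide from x = 26 mm on. 4 teeth, 10 mm pitch, 4.6 mm tall, tips 2.2 mm wide: fits the screw. 0.12 kg +- 25 %.
- coarse_leaf_tips (a point): Middle of the coarse leaf's line of tooth tips, between two teeth: 60 mm along the leaf's +x from its origin, 2.5 mm above its underside; axes as the leaf's.
- stand: Inspection stand fixed to the table, a lead screw clamped along its y. Origin: on the table under the middle of the screw's axis; +x from the rest to the screw, z up. Base plate 12 mm high, x = -95 to +25 mm, 210 mm long. Blue clamp blocks at y = +-(79 to 101) mm, x = -22 to +22 mm, 63 mm high.
- rest_top (a point): Middle of the flat rest's top: a level dark steel block in front of the screw, top 40 mm above the table, reaching 34 mm along x and 65 mm along y to either side of this point (x = -90 to -22 mm in the stand's frame). Axes as the stand's.
- screw_holder: The two clamp blocks and the screw in them. Origin: middle of the steel screw's axis (along y) 42.5 mm above the stand's origin; axes as the stand's. Screw 40 mm over the crests, 30 mm at the roots, thread along y = -60 to +60 mm. Tooth tips on a crest stop at x = -20 mm here; fully home they lie at x = -15.4 mm, and at z = 0 with the leaf flat on the rest.
- thread_middle (a point): Same point as the origin of screw_holder. The thread: parallel 30 degree trapezoidal grooves, 10 mm pitch, crest flats 4.4 mm, grooves 5.6 mm wide at the mouth. Where the grooves lie along y is NOT told by this pose: the screw is clamped up to 5 mm off to either side, anew each time. Teeth caught on a flank are pushed along y towards the groove.
- fine_leaf: Fine gauge leaf: level 5 mm steel plate with a blue square grip block (16 x 16 mm, from 5 to 35 mm above the underside). Origin: underside, below the grip's middle; +x along the leaf to its teeth, z up. Plate x = -22 to +60 mm (tooth tips), 30 mm wide, head 48 mm wide from x = 26 mm on. 6 teeth, 7 mm pitch, 3.2 mm tall: does not fit; not to be moved. 0.12 kg +- 25 %.
- masking_roll: Roll of masking tape, 96 mm across, 24 mm high, lying flat; origin at the middle of its underside. Bystander.
- driver_black: Screwdriver with black handle, 169 mm long, 31 mm high, lying along its x; origin at the middle of its underside. Bystander.
- pencil_flat: Red flat carpenter's pencil, 168 mm long, lying along its x; origin at the middle of its underside. Bystander.
- sanding_block: Cork sanding block, 63 x 113 x 34 mm; origin at the middle of its underside. Bystander.
- spring_clamp: Black spring clamp, 51 x 129 x 24 mm; origin at the middle of its underside. Bystander.
Things that resemble listed ones, but are neither listed nor needed, are in the scene too. What is shaped like the coarse_leaf but purple is not meant.

How it is judged:
By the outcome, as a careful person would: the job done as asked, in the order asked, and still so for the second after the job is handed in, with the robot touching nothing.
It also fails if it takes over 64 s, if anything falls off the work surface, if the arm or the gripper's body presses on something with over 40 N, if the wrist force passes 120 N, or if a joint passes its speed limit or range.

ROBOT

A 7-joint arm with a two-finger parallel gripper is mounted at the origin on a cart in front of the work surface, level with it; the furniture and walls round the work are solid. World frame = base frame: x ahead of the robot, y to its left, z up, the work surface at z = 0. Lengths are in m, angles in rad, forces in N, time in s.
With the tool pointing down it reaches from about 0.4 to 0.85 m from the base axis. Payload 10.4 kg.
Tool frame: the origin (TCP) lies midway between the tips of the shut fingers; the grasp point (between the pads) lies 19 mm behind it; z points along the fingers, y is the line along which they close (so a half turn about z gives the same grasp; the last joint's range is limited). The gripper opens to 87 mm and grips with 3 to 60 N. Pads are 19 mm wide; open, the fingers measure 117 mm over their backs; the gripper's body (75 mm by 190 mm) begins 51 mm behind the grasp point.
Start: joints at [-1.313, 0.332, -0.065, 1.46, 0.022, 1.35, -0.088], TCP at [0.173, 0.601, 0.223] pointing down, gripper open.
Joint ranges: [-2.6, 2.6], [-0.5, 2.12], [-1.47, 1.34], [0.16, 2.42], [-1.27, 4.41], [0.06, 2.06], [-2.6, 2.6]. Speed limits (rad/s): [2.22, 2.22, 2.79, 2.79, 3.14, 3.14, 3.14].

INTERFACE

Orientations are given as a unit quaternion [x, y, z, w].
In Python, from bench import r gives the robot as it stands.
- The arm moves only by the tool carry_out, never from a script. Its argument "steps" is a list that holds one entry, the list of rows, each a list of 6 numbers: the shift along the tool's x, y, z in cm, then the turn, a rotation vector about the tool's x, y, z in rad. In form: [[[dx, dy, dz, wx, wy, wz], ...]]. A call has 1 to 20 rows; each row is the pose to reach, as a shift and turn from the pose commanded when the call began, along the tool's axes at that moment; what a row does not reach only later rows make up. A row lasts 1/12 s, in which the tool goes at most 41.7 mm and 7.16 degrees, less where a joint would pass 70% of its speed; a pose out of reach is approached as far as the arm can. A call with a gripper value outside its range is refused whole. "hand" is the closure, from -1 (fully open) to 1 (shut), set as the call begins (left out, the last holds). The fingers move at their own pace and stop on an object; "squeeze" is the grip in N (left out, the last holds). Time passes only in rows, so rows that repeat a pose let the fingers close. It gives the time, the measured TCP pose, the force, the opening and the grip force at its end, in the units of the state.
- r.read_state(): the state, without advancing time (a new reading comes with each control period).
- r.camera(name): name is "scene" or "side" or "wrist"; returns the picture (400x640x3 uint8, red, green, blue); there is no depth.
- r.camera_params(name): a dict with "fx", "fy", "cx", "cy" (pixels), "D" ([k1, k2, p1, p2, k3] as OpenCV has them; the pictures are not rectified), "view" (4x4, takes a point from world to camera coordinates). Camera axes: x right, y up, looking along -z (the intrinsics and any distortion apply to the point x, -y, -z); pixel columns grow to the right and rows downward; lengths in m; the calibration is good to about 2 mm. A picture is of the moment at which its call begins: read the wrist's pose just before it. camera_params takes no time and is no camera call; for the wrist camera it gives the pose at the moment of the call.
- r.close_job(): hands the job in; it is judged then, once.
The state is a dict: "time": time; "joint_positions": joint angles; "joint_vel": joint speeds; "joint_torque": joint torques, N m; "ee_pos": TCP position; "eef_rot": TCP orientation; "ft_force": force on the tool from outside, world axes, zero at the start; "torque": the same for the moment, N m; "width": finger opening in m; "grip_force": force on a finger pad.
Only numpy, scipy, OpenCV 4.12 (cv2) and the standard library are available. Lean on these libraries where they do the work, as an engineer would, in place of code of your own. Each camera call takes 0.05 s, during which the arm holds its last target. There are 200 camera calls.

## Working session

There is one attempt and no reset: what is moved stays moved. The work goes in short steps, Python scripts to look and compute and a tool call to move; the robot and the scene stay as the last step left them, time stands still between calls to the robot, and variables do not carry over. Pictures are saved under pics/ and viewed, at most 10 in all, crops included, and the job is handed in when it is done.

Besides the shell and the picture viewer there is one more tool, called in YAML: its name, and indented under it one key for each argument. carry_out: Moves the arm, as the interface text tells. Its arguments: {"type":"object","properties":{"steps":{"type":"array","items":{"type":"array","items":{"type":"array","items":{"type":"number"}}}},"hand":{"type":"number"},"squeeze":{"type":"number"}},"required":["steps"]}

```bash
mkdir -p pics; ls; cat > h.py <<'E'
import numpy as np, cv2
from bench import r
from scipy.spatial.transform import Rotation as R
def snap(n,f):
    p=r.camera_params(n); im=r.camera(n); cv2.imwrite('pics/'+f,im[:,:,::-1]); return im,p
def ray(p,uv):
    K=np.array([[p['fx'],0,p['cx']],[0,p['fy'],p['cy']],[0,0,1.]])
    n=cv2.undistortPoints(np.array(uv,float).reshape(-1,1,2),K,np.array(p['D'])).reshape(-1,2)
    d=np.c_[n[:,0],-n[:,1],-np.ones(len(n))]
    V=np.array(p['view']); Rm=V[:3,:3]; o=-Rm.T@V[:3,3]
    return o,d@Rm
def onz(p,uv,z):
    o,d=ray(p,uv); return o+d*((z-o[2])/d[:,2])[:,None]
def proj(p,X):
    V=np.array(p['view']); X=np.atleast_2d(X); c=X@V[:3,:3].T+V[:3,3]
    K=np.array([[p['fx'],0,p['cx']],[0,p['fy'],p['cy']],[0,0,1.]])
    q=np.c_[c[:,0],-c[:,1],-c[:,2]]
    return cv2.projectPoints(q,np.zeros(3),np.zeros(3),K,np.array(p['D']))[0].reshape(-1,2)
E
python3 - <<'E'
from h import *
for n in ['scene','side']:
    im,p=snap(n,n+'0.png'); print(n,np.round(np.array(p['view']),3).tolist(),p['fx'],p['D'])
s=r.read_state(); print(s)
a=cv2.imread('pics/scene0.png');b=cv2.imread('pics/side0.png')
E
```

```text
pics
scene [[-0.654, -0.757, -0.016, 0.324], [0.392, -0.357, 0.848, -0.283], [-0.647, 0.548, 0.53, -1.073], [0.0, 0.0, 0.0, 1.0]] 429.98591148686273 [0.00697161 0.         0.         0.         0.        ]
side [[0.996, 0.092, 0.018, -0.512], [-0.068, 0.573, 0.817, 0.018], [0.065, -0.814, 0.577, -1.259], [0.0, 0.0, 0.0, 1.0]] 404.0281734660303 [-0.0521785  0.         0.         0.         0.       ]
{'time': 0.1, 'joint_positions': array([-1.31259391,  0.33278518, -0.06473215,  1.4608284 ,  0.02155799,
        1.34991028, -0.08850482]), 'joint_vel': array([ 0.000415  , -0.00337198, -0.00039597, -0.00285534,  0.00050478,
       -0.00021747,  0.00094227]), 'joint_torque': array([ 5.84507761e-04, -6.24540067e+01,  2.40722846e-02, -3.90714705e+01,
       -6.14798558e-02,  3.66327306e-02,  9.04513627e-05]), 'ee_pos': array([0.17308085, 0.6002036 , 0.22186206]), 'eef_rot': array([ 1.39923055e-01,  9.90162186e-01, -6.13428519e-04, -8.44250201e-05]), 'ft_force': array([-0.59950588, -0.83068828,  0.13810727]), 'torque': array([ 0.04135974, -0.03336058,  0.02485896]), 'grip_force': 0.0, 'width': 0.08732568840124055}
```

View pics/scene0.png

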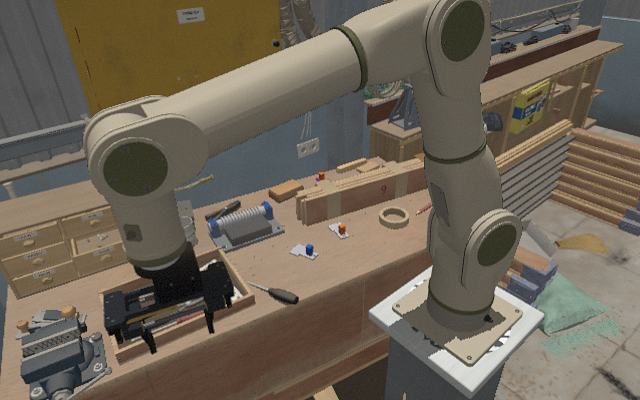

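View pics/side0.png

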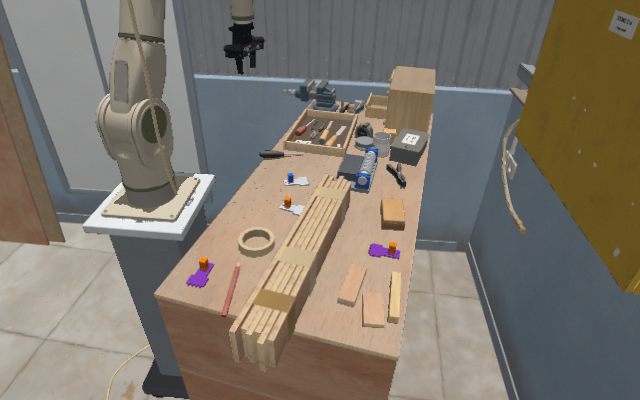

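Scene image: steel leaf with orange grip at (342,228), fine leaf with blue grip at (308,248), stand and screw at about (245,220). Side image: orange grips at (288,203) on a steel plate, and at (204,265) and (392,248) on purple plates. The blue grip is at (291,178) and the stand at (365,168). I choose the steel one, (288,203) side / (342,228) scene, and will check it in one crop.

```bash
python3 - <<'E'
from h import *
ims={}
for n in ['scene','side']:
    im=cv2.imread(f'pics/{n}0.png'); p=r.camera_params(n); hsv=cv2.cvtColor(im,cv2.COLOR_BGR2HSV)
    for c,lo,hi in [('or',(6,190,120),(16,255,255)),('bl',(105,150,80),(125,255,255))]:
        m=cv2.inRange(hsv,lo,hi); k,l,st,ce=cv2.connectedComponentsWithStats(m)
        for i in range(1,k):
            if st[i,4]>15: print(n,c,st[i],np.round(ce[i],1),np.round(onz(p,ce[i],0.02),3))
a=cv2.resize(cv2.imread('pics/scene0.png')[190:270,195:365],None,fx=4,fy=4,interpolation=2)
b=cv2.resize(cv2.imread('pics/side0.png')[135:220,260:400],None,fx=4,fy=4,interpolation=2)
o=np.zeros((600,800,3),np.uint8); 
o[:300,:640]=a[:300]; o[300:600,:560]=b[:300]
cv2.imwrite('pics/c.png',o)
E
```

```text
scene bl [262 202   7   6  19] [265.2 204.4] [[0.704 0.091 0.02 ]]
scene bl [306 245   6   5  23] [308.9 246.7] [[0.425 0.125 0.02 ]]
side or [285 197   6   5  21] [287.3 199. ] [[0.423 0.009 0.02 ]]
side or [390 242   6   7  29] [392.3 244.9] [[ 0.73  -0.168  0.02 ]]
side or [199 258   8   7  41] [202.7 260.7] [[ 0.255 -0.282  0.02 ]]
side bl [366 148  12   7  36] [371.6 150. ] [[0.685 0.362 0.02 ]]
side bl [288 173   5  10  36] [290.3 177.3] [[0.414 0.134 0.02 ]]
side bl [356 173  14  16 105] [362.4 180.5] [[0.651 0.143 0.02 ]]Traceback (most recent call last):
  File "<stdin>", line 12, in <module>
ValueError: could not broadcast input array from shape (300,680,3) into shape (300,640,3)
```

```bash
python3 - <<'E'
from h import *
a=cv2.resize(cv2.imread('pics/scene0.png')[190:265,195:365],None,fx=4,fy=4,interpolation=2)
b=cv2.resize(cv2.imread('pics/side0.png')[140:215,260:400],None,fx=4,fy=4,interpolation=2)
o=np.zeros((600,800,3),np.uint8); 
o[:300,:680]=a; o[300:600,:560]=b
cv2.imwrite('pics/c.png',o)
p=r.camera_params('side')
print(onz(p,[[371.6,150],[362.4,180.5]],0.045), onz(p,[[287.3,199]],0.035))
s=r.read_state(); print(R.from_quat(s['eef_rot']).as_matrix().round(3))
pw=r.camera_params('wrist'); V=np.array(pw['view']); print('cam in tool', R.from_quat(s['eef_rot']).as_matrix().T@(-V[:3,:3].T@V[:3,3]-s['ee_pos']), pw['fx'])
print((V[:3,:3]@R.from_quat(s['eef_rot']).as_matrix()).round(2))
E
```

```text
[[0.68192087 0.31381085 0.045     ]
 [0.64896644 0.10308612 0.045     ]] [[ 0.42702449 -0.01213487  0.035     ]]
[[-0.961  0.277 -0.   ]
 [ 0.277  0.961 -0.001]
 [-0.    -0.001 -1.   ]]
cam in tool [ 6.79993935e-02 -9.79999305e-05 -1.63132240e-01] 288.57192149099234
[[ 0.    1.   -0.  ]
 [ 0.97 -0.    0.25]
 [ 0.25 -0.   -0.97]]
```

View pics/c.png

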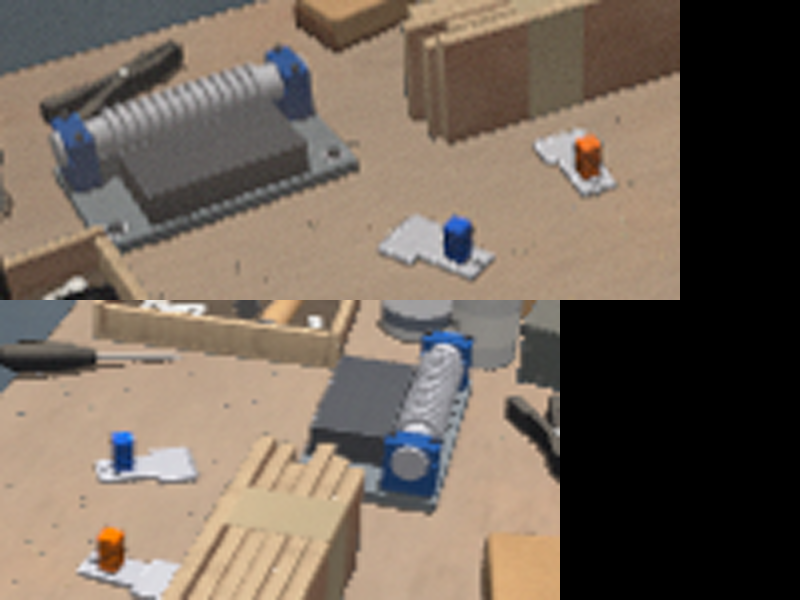

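The crop confirms it: the leaf with the orange grip at (588,160) has a grey steel plate, and the fine leaf is the blue one at (457,240). A lumber stack lies just beyond the orange leaf's head. First I go over the stand, then on to the leaf.

carry_out:
  steps:
    - [[-4,-2,0,0,0,0],[-8,-4,0,0,0,0],[-12,-6,0,0,0,0],[-16,-8,0,0,0,0],[-20,-10,0,0,0,0],[-24,-12,0,0,0,0],[-28,-14,0,0,0,0],[-32,-16,0,0,0,0],[-36,-18,0,0,0,0],[-40,-20,0,0,0,0],[-44,-21,0,0,0,0],[-47,-23,0,0,0,0],[-50,-24,0,0,0,0],[-51.5,-25,0,0,0,0],[-51.5,-25,0,0,0,0],[-51.5,-25,0,0,0,0]]
  hand: -0.2

```text
time: 1.43
ee_pos: [0.5997, 0.2153, 0.2218]
eef_rot: [0.142, 0.99, -0.001, -0.0]
ft_force: [-0.4, 0.3, 0.7]
width: 0.0517
grip_force: 0.0
```

```bash
python3 - <<'E'
from h import *
im,p=snap('wrist','w1.png'); s=r.read_state(); print(s['time'],s['ee_pos'],s['width'],s['joint_positions'].round(2))
import pickle; pickle.dump(p,open('w1.pkl','wb'))
E
```

```text
1.4833 [0.59860058 0.21736675 0.22189492] 0.05211598635940663 [-0.63  0.36  0.28  1.44 -0.1   1.35  0.94]
```

View pics/w1.png

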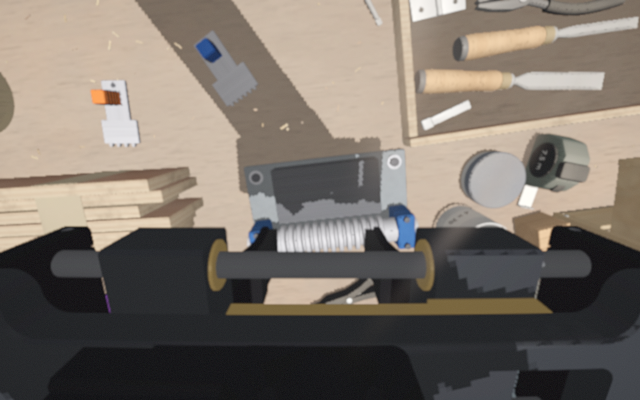

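The wrist view shows the coarse leaf's grip at (105,97) with teeth toward (122,145), the stand's base front edge from (247,168) to (405,150), the rest at (327,185), and the screw at (330,235).

```bash
python3 - <<'E'
from h import *
im=cv2.imread('pics/w1.png')
o=np.zeros((600,800,3),np.uint8)
o[:300,:800]=cv2.resize(im[145:220,235:435],None,fx=4,fy=4,interpolation=2)
o[300:,:400]=cv2.resize(im[75:150,80:180],None,fx=4,fy=4,interpolation=2)
o[300:,400:]=cv2.resize(im[195:270,330:430],None,fx=4,fy=4,interpolation=2)
cv2.imwrite('pics/c2.png',o)
import pickle; p=pickle.load(open('w1.pkl','rb'))
f=onz(p,[[247,168],[405,150]],0.012); print(f,np.linalg.norm(f[0]-f[1]))
hsv=cv2.cvtColor(im,cv2.COLOR_BGR2HSV); m=cv2.inRange(hsv,(4,150,120),(18,255,255)); m[:,180:]=0;m[150:]=0
k,l,st,ce=cv2.connectedComponentsWithStats(m); i=1+st[1:,4].argmax(); print(st[i],ce[i],onz(p,[ce[i]],0.035))
E
```

```text
[[0.5592055  0.12720477 0.012     ]
 [0.59406534 0.32929963 0.012     ]] 0.20507935138317554
[ 92  91  17  13 190] [99.79473684 96.81578947] [[ 0.42999758 -0.00369259  0.035     ]]
```

View pics/c2.png

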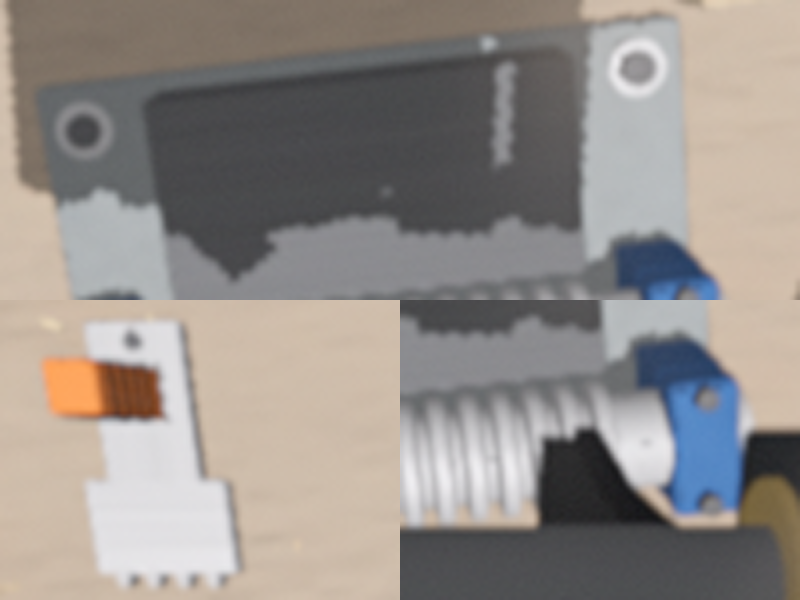

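The crop shows the leaf's steel plate with the grip top at (97.5,96.8), tail mid (113.8,80.4) and tooth mid (123.5,145.4). The base's front corners are at (245,168) and (404.5,149.2), and the rest's front corners at (272,169.5) and (378.7,157.5).

```bash
python3 - <<'E'
from h import *
import pickle; p=pickle.load(open('w1.pkl','rb'))
def show(n,f):
    d=f[1]-f[0]; print(n,f.round(4).tolist(),'len',np.linalg.norm(d).round(4),'ang',np.degrees(np.arctan2(d[1],d[0])).round(2)); return d
d=show('base',b:=onz(p,[[245,168],[404.5,149.2]],0.012)); show('holes',onz(p,[[255.75,177.5],[394.25,161.75]],0.012)); show('rest',q:=onz(p,[[272,169.5],[378.7,157.5]],0.04))
th=np.arctan2(d[1],d[0])-np.pi/2; c=np.array([np.cos(th),np.sin(th)])
print('stand yaw',np.degrees(th),'stand origin from base',b.mean(0)[:2]+.095*c,'from rest',q.mean(0)[:2]+.09*c)
L=onz(p,[[113.75,80.4],[123.5,145.4]],0.005); d=show('leaf',L); 
show('sideL',onz(p,[[101.75,80.75],[106.5,119]],0.005)); show('tips',onz(p,[[112,145.75],[135,145]],.005))
th=np.arctan2(d[1],d[0]); c=np.array([np.cos(th),np.sin(th)]); print('leaf org',L[0,:2]+.022*c,L[1,:2]-.06*c,'grip',onz(p,[[97.5,96.75]],.035))
s=r.read_state(); M=R.from_quat(s['eef_rot']).as_matrix(); print(s['ee_pos'],np.degrees(np.arctan2(M[1,0],M[0,0])))
print('lumber near edge top? ',onz(p,[[0,180],[190,170]],0.07))
E
```

```text
base [[0.5585, 0.1247, 0.012], [0.5929, 0.3289, 0.012]] len 0.2071 ang 80.43
holes [[0.5742, 0.134, 0.012], [0.6049, 0.3127, 0.012]] len 0.1814 ang 80.26
rest [[0.5675, 0.1636, 0.04], [0.5895, 0.2901, 0.04]] len 0.1284 ang 80.15
stand yaw -9.5691215658505 stand origin from base [0.66936029 0.21100612] from rest [0.66728009 0.21189877]
leaf [[0.4086, 0.0019, 0.005], [0.4854, -0.0212, 0.005]] len 0.0802 ang -16.75
sideL [[0.4044, -0.013, 0.005], [0.4483, -0.028, 0.005]] len 0.0463 ang -18.81
tips [[0.4813, -0.0363, 0.005], [0.4893, -0.0062, 0.005]] len 0.0311 ang 75.11
leaf org [ 0.42966941 -0.00446103] [ 0.42791057 -0.0039316 ] grip [[ 0.42911807 -0.00629933  0.035     ]]
[0.59860058 0.21736675 0.22189492] 163.85566012766068
lumber near edge top?  [[ 0.48700439 -0.13516502  0.07      ]
 [ 0.53960287  0.08246593  0.07      ]]
```

carry_out:
  steps:
    - [[1.5,-4,0,0,0,0],[3,-7.5,1,0,0,0],[4.5,-11,2,0,0,0],[6,-15,4,0,0,0],[7.5,-18.5,6,0,0,0],[9,-22,8,0,0,0],[9.7,-25,10,0,0,0],[10.1,-26.1,12,0,0,0],[10.1,-26.1,12,0,0,0],[10.1,-26.1,12,0,0,0],[10.1,-26.1,12,0,0,0]]

```text
time: 2.4
ee_pos: [0.4303, -0.0034, 0.1036]
eef_rot: [0.139, 0.99, 0.0, 0.001]
ft_force: [-0.4, 1.3, 0.7]
width: 0.0524
grip_force: 0.0
```

```bash
python3 - <<'E'
from h import *
im,p=snap('wrist','w2.png'); s=r.read_state(); M=R.from_quat(s['eef_rot']).as_matrix(); print(s['time'],s['ee_pos'],s['width'],M.round(3).tolist())
hsv=cv2.cvtColor(im[:,:,::-1].copy(),cv2.COLOR_BGR2HSV); m=cv2.inRange(hsv,(4,150,100),(18,255,255))
k,l,st,ce=cv2.connectedComponentsWithStats(m)
for i in range(1,k):
    if st[i,4]>60: print(st[i],ce[i])
print('expected grip top',proj(p,[0.429,-0.0055,0.035]),'tail',proj(p,[.408,.001,.005]))
E
```

```text
2.45 [ 0.43069951 -0.00336852  0.10376091] 0.05226002545297893 [[-0.962, 0.275, 0.002], [0.275, 0.962, 0.001], [-0.002, 0.001, -1.0]]
[308 193  18  23 356] [316.39325843 205.35955056]
expected grip top [[317.54600649 208.1345051 ]] tail [[318.30174214 175.95926238]]
```

View pics/w2.png

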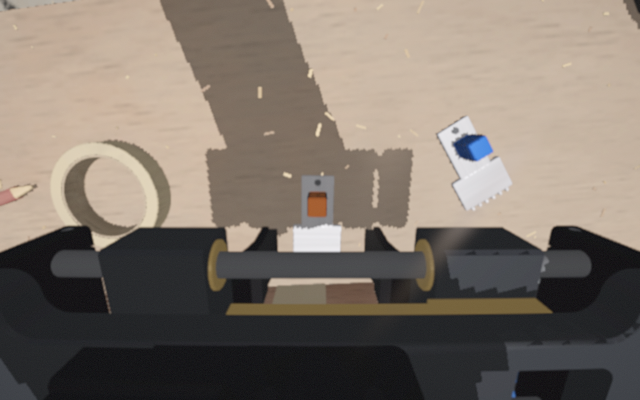

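Wrist view: orange grip at (316,205) lies centred between the open fingers, tail at (318,178), within about 1 mm of prediction. Descend and grip.

carry_out:
  steps:
    - [[0.1,-0.3,2.5,0,0,0],[0.1,-0.3,5,0,0,0],[0.1,-0.3,7,0,0,0],[0.1,-0.3,8.5,0,0,0],[0.1,-0.3,9.3,0,0,0],[0.1,-0.3,9.3,0,0,0],[0.1,-0.3,9.3,0,0,0],[0.1,-0.3,9.3,0,0,0]]

```text
time: 3.12
ee_pos: [0.4286, -0.0073, 0.0106]
eef_rot: [0.14, 0.99, 0.0, 0.001]
ft_force: [-0.6, -0.7, -0.4]
width: 0.0524
grip_force: 0.0
```

carry_out:
  steps:
    - [[0,0,0,0,0,0],[0,0,0,0,0,0],[0,0,0,0,0,0],[0,0,0,0,0,0],[0,0,0,0,0,0],[0,0,0,0,0,0],[0,0,0,0,0,0],[0,0,0,0,0,0]]
  hand: 1
  squeeze: 30

```text
time: 3.78
ee_pos: [0.4276, -0.0077, 0.0096]
eef_rot: [0.14, 0.99, 0.0, -0.0]
ft_force: [-1.1, 1.1, 1.0]
width: 0.016
grip_force: 30.0
```

carry_out:
  steps:
    - [[0,0,-1.5,0,0,0],[0,0,-4,0,0,0],[0,0,-7.5,0,0,0],[0,0,-11,0,0,0],[0,1.5,-12.5,0,0,0],[-1,4,-12.5,0,0,-0.01],[-2,7,-12.5,0,0,-0.03],[-3,10,-12.5,0,0,-0.05],[-4,13,-12.5,0,0,-0.07],[-5,16,-12.5,0,0,-0.09],[-6,19,-12.5,0,0,-0.112],[-7,22,-12,0,0,-0.112],[-8,25,-11,0,0,-0.112],[-8.5,26.8,-9,0,0,-0.112],[-8.5,26.8,-7,0,0,-0.112],[-8.5,26.8,-6,0,0,-0.112],[-8.5,26.8,-6,0,0,-0.112],[-8.5,26.8,-6,0,0,-0.112]]

```text
time: 5.28
ee_pos: [0.5833, 0.2251, 0.0695]
eef_rot: [0.085, 0.996, -0.0, -0.0]
ft_force: [-0.9, 0.3, -0.6]
width: 0.016
grip_force: 30.0
```

```bash
python3 - <<'E'
from h import *
im,p=snap('wrist','w3.png'); s=r.read_state(); M=R.from_quat(s['eef_rot']).as_matrix(); print(s['time'],s['ee_pos'],s['width'],s['ft_force'],M.round(3).tolist())
import pickle; pickle.dump(p,open('w3.pkl','wb'))
o=cv2.resize(im[100:275,215:435,::-1],None,fx=3.4,fy=3.4,interpolation=2); cv2.imwrite('pics/c3.png',o)
E
```

```text
5.3333 [0.5838502  0.22540318 0.07048604] 0.01563874347171702 [ 0.51638699 -0.77017991 -0.52628516] [[-0.986, 0.169, 0.001], [0.169, 0.986, 0.0], [-0.001, 0.0, -1.0]]
```

View pics/c3.png

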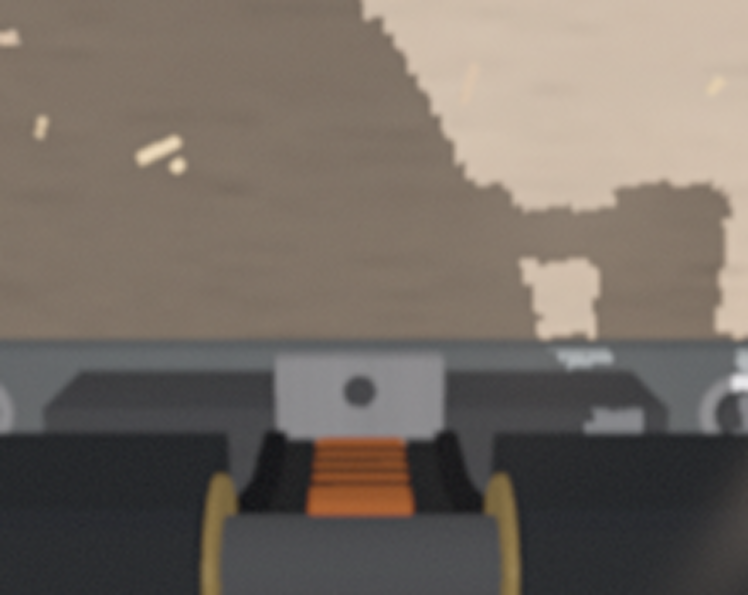

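The leaf is held square: its tail edge at (296–346,204) is parallel to the base's front edge at row 200. Next I get its offset in the hand and recheck the stand from this closer view.

```bash
python3 - <<'E'
from h import *
import pickle; p=pickle.load(open('w3.pkl','rb')); im=cv2.imread('pics/w3.png')
t=onz(p,[[295.9,203.8],[346.5,203.8]],0.0658); e=np.array([.0,0,0])
ax=np.array([.9857,-.1685]); ay=np.array([.1685,.9857]); T=np.array([.58385,.2254])
print('tail len',np.linalg.norm(t[0]-t[1]),'org rel TCP (x,y in leaf)',(t.mean(0)[:2]+.022*ax-T)@np.c_[ax,ay], np.degrees(np.arctan2(*(t[1]-t[0])[[1,0]])))
# base front edge: strongest vertical gradient per column near row 200
g=cv2.cvtColor(im,cv2.COLOR_BGR2GRAY).astype(float); 
cols=list(range(225,290))+list(range(355,365)); h=cv2.cvtColor(im,cv2.COLOR_BGR2HSV)[:,:,1].astype(float)
rows=[188+np.argmax(-np.diff(h[188:208,c]))+.5 for c in cols]; k=np.polyfit(cols,rows,1); print(k,np.std(np.polyval(k,cols)-rows),np.median(rows))
b=onz(p,[[225,np.polyval(k,225)],[400,np.polyval(k,400)]],.012); d=b[1]-b[0]; print(b,np.degrees(np.arctan2(d[1],d[0]))-90)
S=np.array([.668,.2115]); print('front edge in stand x (want -.095):',(b[:,:2]-S)@ax)
# rest top front corners seen at crop (88,372),(632,372)
q=onz(p,[[215+88/3.4,100+372/3.4],[215+632/3.4,100+372/3.4]],.04); print('rest corners in stand',(q[:,:2]-S)@np.c_[ax,ay])
E
```

```text
tail len 0.030343737527916657 org rel TCP (x,y in leaf) [-0.00086334 -0.00016642] 80.3077807584462
[1.40819971e-16 1.99500000e+02] 9.661523399686273e-15 199.5
[[0.55948253 0.152176   0.012     ]
 [0.5828094  0.28874345 0.012     ]] -9.693055114141444
front edge in stand x (want -.095): [-0.09696957 -0.0969879 ]
rest corners in stand [[-0.09703635 -0.05660611]
 [-0.09705391  0.0549483 ]]
```

carry_out:
  steps:
    - [[0.3,0,0.5,0,0,0],[0.3,0,1,0,0,0],[0.3,0,1.4,0,0,0],[0.3,0,1.7,0,0,0],[0.3,0,1.8,0,0,0],[0.3,0,1.9,0,0,0],[0.3,0,1.9,0,0,0],[0.3,0,1.9,0,0,0]]

```text
time: 6.0
ee_pos: [0.5807, 0.2267, 0.0506]
eef_rot: [0.084, 0.996, 0.0, 0.0]
ft_force: [-0.7, -0.1, -0.9]
width: 0.0153
grip_force: 30.0
```

```bash
python3 - <<'E'
from h import *
s=r.read_state(); print(s['time'],s['ee_pos'],s['ft_force'],s['torque'])
E
```

```text
6.0 [0.58067134 0.22670733 0.05063063] [-0.72846727 -0.09995937 -0.94439285] [0.0593965  0.02573504 0.01607907]
```

carry_out:
  steps:
    - [[0,0,0.05,0,0,0],[0,0,0.1,0,0,0],[0,0,0.1,0,0,0],[0,0,0.1,0,0,0]]

```text
time: 6.33
ee_pos: [0.5807, 0.2267, 0.0497]
eef_rot: [0.084, 0.996, 0.0, 0.0]
ft_force: [1.2, -0.4, 0.1]
width: 0.0161
grip_force: 30.0
```

carry_out:
  steps:
    - [[0,0,0.05,0,0,0],[0,0,0.05,0,0,0],[0,0,0.05,0,0,0]]

```text
time: 6.58
ee_pos: [0.5807, 0.2268, 0.0497]
eef_rot: [0.084, 0.996, 0.0, 0.0]
ft_force: [-2.6, -1.3, 4.5]
width: 0.016
grip_force: 30.0
```

carry_out:
  steps:
    - [[0,0,-0.02,0,0,0],[-0.1,0,-0.02,0,0,0],[-0.2,0,-0.02,0,0,0],[-0.3,0,-0.02,0,0,0],[-0.35,0,-0.02,0,0,0],[-0.4,0,-0.02,0,0,0],[-0.4,0,-0.02,0,0,0]]

```text
time: 7.17
ee_pos: [0.5839, 0.2267, 0.0497]
eef_rot: [0.084, 0.996, 0.0, -0.001]
ft_force: [-5.4, 0.7, 6.5]
width: 0.0159
grip_force: 30.0
```

carry_out:
  steps:
    - [[-0.05,0,0,0,0,0],[-0.1,0,0,0,0,0],[-0.1,0,0,0,0,0],[-0.1,0,0,0,0,0]]

```text
time: 7.5
ee_pos: [0.5849, 0.2266, 0.0497]
eef_rot: [0.084, 0.996, 0.0, -0.001]
ft_force: [-5.4, 0.8, 6.8]
width: 0.0162
grip_force: 30.0
```

carry_out:
  steps:
    - [[-0.05,0,0,0,0,0],[-0.05,0,0,0,0,0],[-0.05,0,0,0,0,0]]

```text
time: 7.75
ee_pos: [0.5854, 0.2266, 0.0497]
eef_rot: [0.084, 0.996, 0.0, -0.001]
ft_force: [-4.9, 0.9, 7.1]
width: 0.016
grip_force: 30.0
```

Friction from the downward press masks the contact feel, so I'm easing the press.

carry_out:
  steps:
    - [[0,0,-0.02,0,0,0],[0,0,-0.04,0,0,0],[0,0,-0.04,0,0,0]]

```text
time: 8.0
ee_pos: [0.5859, 0.2261, 0.0497]
eef_rot: [0.084, 0.996, 0.0, 0.0]
ft_force: [-0.7, 1.0, 1.9]
width: 0.0158
grip_force: 30.0
```

carry_out:
  steps:
    - [[-0.05,0,0,0,0,0],[-0.1,0,0,0,0,0],[-0.1,0,0,0,0,0]]

```text
time: 8.25
ee_pos: [0.587, 0.2257, 0.0497]
eef_rot: [0.084, 0.996, 0.0, -0.0]
ft_force: [-1.8, 1.2, 2.7]
width: 0.016
grip_force: 30.0
```

carry_out:
  steps:
    - [[-0.05,0,0,0,0,0],[-0.05,0,0,0,0,0],[-0.05,0,0,0,0,0]]

```text
time: 8.5
ee_pos: [0.5875, 0.2256, 0.0497]
eef_rot: [0.084, 0.996, 0.0, -0.0]
ft_force: [-2.9, 1.0, 4.2]
width: 0.0157
grip_force: 30.0
```

carry_out:
  steps:
    - [[-0.05,0,0,0,0,0],[-0.05,0,0,0,0,0],[-0.05,0,0,0,0,0]]

```text
time: 8.75
ee_pos: [0.588, 0.2254, 0.0497]
eef_rot: [0.084, 0.996, 0.0, 0.0]
ft_force: [-3.1, 0.5, 4.5]
width: 0.016
grip_force: 30.0
```

carry_out:
  steps:
    - [[-0.05,0,0,0,0,0],[-0.05,0,0,0,0,0],[-0.05,0,0,0,0,0]]

```text
time: 9.0
ee_pos: [0.5884, 0.2253, 0.0497]
eef_rot: [0.084, 0.996, 0.0, -0.0]
ft_force: [-3.8, 0.3, 5.1]
width: 0.0157
grip_force: 30.0
```

carry_out:
  steps:
    - [[-0.05,0,-0.02,0,0,0],[-0.05,0,-0.02,0,0,0],[-0.05,0,-0.02,0,0,0]]

```text
time: 9.25
ee_pos: [0.589, 0.2251, 0.0497]
eef_rot: [0.084, 0.996, -0.0, -0.0]
ft_force: [-2.8, 0.5, 2.6]
width: 0.0158
grip_force: 30.0
```

carry_out:
  steps:
    - [[-0.05,0,0,0,0,0],[-0.05,0,0,0,0,0],[-0.05,0,0,0,0,0]]

```text
time: 9.5
ee_pos: [0.589, 0.2251, 0.0497]
eef_rot: [0.084, 0.996, -0.0, -0.0]
ft_force: [-4.7, 1.5, 3.5]
width: 0.0159
grip_force: 30.0
```

carry_out:
  steps:
    - [[-0.05,0,0,0,0,0],[-0.05,0,0,0,0,0],[-0.05,0,0,0,0,0]]

```text
time: 9.75
ee_pos: [0.5891, 0.2251, 0.0497]
eef_rot: [0.084, 0.996, -0.0, -0.001]
ft_force: [-7.7, 0.7, 5.0]
width: 0.0155
grip_force: 30.0
```

Contact with a crest: TCP x has stalled at 0.589 m with Fx about −5 N beyond friction. Now I feel along the screw in +y.

carry_out:
  steps:
    - [[0,0.05,-0.02,0,0,0],[0,0.1,-0.02,0,0,0],[0,0.1,-0.02,0,0,0]]

```text
time: 10.0
ee_pos: [0.5892, 0.2254, 0.0497]
eef_rot: [0.084, 0.996, -0.001, -0.001]
ft_force: [-7.1, -1.9, 6.0]
width: 0.0154
grip_force: 30.0
```

carry_out:
  steps:
    - [[0,0.05,0,0,0,0],[0,0.1,0,0,0,0],[0,0.1,0,0,0,0]]

```text
time: 10.25
ee_pos: [0.5893, 0.2256, 0.0497]
eef_rot: [0.085, 0.996, -0.001, -0.001]
ft_force: [-7.8, -2.6, 7.0]
width: 0.0156
grip_force: 30.0
```

carry_out:
  steps:
    - [[0,0.05,0,0,0,0],[0,0.1,0,0,0,0],[0,0.1,0,0,0,0]]

```text
time: 10.5
ee_pos: [0.5893, 0.2259, 0.0497]
eef_rot: [0.085, 0.996, -0.001, -0.001]
ft_force: [-9.9, -5.7, 9.5]
width: 0.016
grip_force: 30.0
```

carry_out:
  steps:
    - [[0.05,0,-0.06,0,0,0],[0.05,0,-0.06,0,0,0],[0.05,0,-0.06,0,0,0]]

```text
time: 10.75
ee_pos: [0.5893, 0.2271, 0.0499]
eef_rot: [0.085, 0.996, -0.001, -0.001]
ft_force: [-3.9, -2.6, -0.8]
width: 0.0153
grip_force: 30.0
```

```bash
python3 - <<'E'
from h import *
s=r.read_state(); print(s['time'],s['ee_pos'],s['ft_force'],s['torque'],R.from_quat(s['eef_rot']).as_matrix().round(4).tolist())
E
```

```text
10.75 [0.58932104 0.22705204 0.0498865 ] [-3.92130859 -2.61365193 -0.77625668] [-0.64522723  1.13679143 -0.22458962] [[-0.9857, 0.1688, -0.0017], [0.1688, 0.9857, -0.0015], [0.0014, -0.0017, -1.0]]
```

carry_out:
  steps:
    - [[0,0.05,0.01,0,0,0],[0,0.1,0.01,0,0,0],[0,0.1,0.01,0,0,0]]

```text
time: 11.0
ee_pos: [0.5894, 0.2276, 0.0498]
eef_rot: [0.085, 0.996, -0.001, -0.001]
ft_force: [-6.1, -4.9, 1.3]
width: 0.0155
grip_force: 30.1
```

carry_out:
  steps:
    - [[0,0.05,0,0,0,0],[0,0.1,0,0,0,0],[0,0.1,0,0,0,0]]

```text
time: 11.25
ee_pos: [0.5896, 0.229, 0.0498]
eef_rot: [0.085, 0.996, -0.001, -0.001]
ft_force: [-4.6, -2.1, 0.7]
width: 0.0158
grip_force: 30.0
```

carry_out:
  steps:
    - [[0,0.05,0,0,0,0],[0,0.1,0,0,0,0],[0,0.1,0,0,0,0]]

```text
time: 11.5
ee_pos: [0.59, 0.2305, 0.0499]
eef_rot: [0.084, 0.996, -0.0, -0.001]
ft_force: [-3.5, -1.9, -1.0]
width: 0.0157
grip_force: 30.0
```

carry_out:
  steps:
    - [[0,0.05,0,0,0,0],[0,0.1,0,0,0,0],[0,0.1,0,0,0,0]]

```text
time: 11.75
ee_pos: [0.5914, 0.2326, 0.0509]
eef_rot: [0.084, 0.996, 0.001, 0.001]
ft_force: [-0.7, 0.1, -0.6]
width: 0.0157
grip_force: 30.0
```

Teeth started to drop: x advanced 1 mm past the crest line and the push fell to zero. I lower back to light rest contact, then advance.

carry_out:
  steps:
    - [[0,0,0.06,0,0,0],[0,0,0.11,0,0,0],[0,0,0.11,0,0,0]]

```text
time: 12.0
ee_pos: [0.5911, 0.2323, 0.0497]
eef_rot: [0.084, 0.996, 0.0, 0.0]
ft_force: [-0.3, -0.7, 0.9]
width: 0.0159
grip_force: 30.0
```

carry_out:
  steps:
    - [[-0.05,0,0,0,0,0],[-0.1,0,0,0,0,0],[-0.1,0,0,0,0,0]]

```text
time: 12.25
ee_pos: [0.5915, 0.2322, 0.0497]
eef_rot: [0.084, 0.996, 0.0, -0.0]
ft_force: [-2.3, 0.6, 3.2]
width: 0.0158
grip_force: 30.0
```

carry_out:
  steps:
    - [[0,0.05,-0.02,0,0,0],[-0.05,0.1,-0.02,0,0,0],[-0.05,0.1,-0.02,0,0,0]]

```text
time: 12.5
ee_pos: [0.5923, 0.2326, 0.0497]
eef_rot: [0.084, 0.996, -0.0, -0.0]
ft_force: [-1.8, -0.7, 2.3]
width: 0.0161
grip_force: 30.0
```

carry_out:
  steps:
    - [[-0.05,0,0,0,0,0],[-0.1,0,0,0,0,0],[-0.1,0,0,0,0,0]]

```text
time: 12.75
ee_pos: [0.5933, 0.2328, 0.0497]
eef_rot: [0.084, 0.996, 0.0, 0.0]
ft_force: [-3.0, -0.3, 4.0]
width: 0.0159
grip_force: 30.0
```

carry_out:
  steps:
    - [[-0.05,0,-0.02,0,0,0],[-0.1,0,-0.02,0,0,0],[-0.1,0,-0.02,0,0,0]]

```text
time: 13.0
ee_pos: [0.5944, 0.2325, 0.0497]
eef_rot: [0.084, 0.996, 0.0, 0.0]
ft_force: [0.5, 0.8, -1.0]
width: 0.0158
grip_force: 30.0
```

carry_out:
  steps:
    - [[-0.05,0,0,0,0,0],[-0.05,0,0,0,0,0],[-0.05,0,0,0,0,0]]

```text
time: 13.25
ee_pos: [0.5945, 0.2325, 0.0497]
eef_rot: [0.084, 0.996, 0.0, -0.0]
ft_force: [-2.3, 0.1, 1.7]
width: 0.0158
grip_force: 30.0
```

carry_out:
  steps:
    - [[-0.05,0,-0.01,0,0,0],[-0.05,0,-0.01,0,0,0],[-0.05,0,-0.01,0,0,0]]

```text
time: 13.5
ee_pos: [0.5946, 0.2325, 0.0497]
eef_rot: [0.084, 0.996, -0.0, -0.001]
ft_force: [-5.1, 0.6, 0.9]
width: 0.0155
grip_force: 30.0
```

carry_out:
  steps:
    - [[-0.03,0.05,-0.02,0,0,0],[-0.03,0.05,-0.02,0,0,0],[-0.03,0.05,-0.02,0,0,0]]

```text
time: 13.75
ee_pos: [0.5947, 0.2327, 0.0498]
eef_rot: [0.084, 0.996, -0.0, -0.001]
ft_force: [-6.5, 0.0, 2.0]
width: 0.0156
grip_force: 30.0
```

carry_out:
  steps:
    - [[0,-0.06,-0.01,0,0,0],[0,-0.12,-0.01,0,0,0],[0,-0.12,-0.01,0,0,0]]

```text
time: 14.0
ee_pos: [0.5947, 0.2323, 0.0499]
eef_rot: [0.084, 0.996, 0.0, -0.001]
ft_force: [-3.7, 2.1, -0.8]
width: 0.0156
grip_force: 30.0
```

carry_out:
  steps:
    - [[0,0.06,0,0,0,0],[0,0.12,0,0,0,0],[0,0.18,0,0,0,0],[0,0.18,0,0,0,0]]

```text
time: 14.33
ee_pos: [0.5948, 0.2328, 0.0498]
eef_rot: [0.084, 0.996, -0.001, -0.001]
ft_force: [-7.2, -1.7, 2.0]
width: 0.0158
grip_force: 30.0
```

The leaf is locked in y (0.5 mm play with ±2 N side force) and about 4.5 mm deeper than the crest line, so it's home. I centre it and hold about 8 N.

carry_out:
  steps:
    - [[-0.02,-0.06,0,0,0,0],[-0.02,-0.06,0,0,0,0],[-0.02,-0.06,0,0,0,0],[-0.02,-0.06,0,0,0,0]]

```text
time: 14.67
ee_pos: [0.5948, 0.2326, 0.0499]
eef_rot: [0.084, 0.996, -0.0, -0.001]
ft_force: [-7.2, 0.2, 1.7]
width: 0.0157
grip_force: 30.0
```

```bash
python3 - <<'E'
from h import *
s=r.read_state(); M=R.from_quat(s['eef_rot']).as_matrix(); print(s['time'],s['ee_pos'],s['ft_force'],s['torque'],'yaw',np.degrees(np.arctan2(M[1,0],M[0,0]))-180)
d=s['ee_pos'][:2]-[.5890,.2251]; print('depth past crest',d@[.9857,-.1685],'tool z',M[:,2].round(4))
E
```

```text
14.6667 [0.59481633 0.23262854 0.04986047] [-7.15069302  0.18942135  1.70245764] [ 0.08051186  1.49684666 -0.17129601] yaw -9.667404263121625
depth past crest 0.00446459455392065 tool z [-2.e-03 -4.e-04 -1.e+00]
```

carry_out:
  steps:
    - [[-0.02,0,0.01,0,0,0],[-0.02,0,0.01,0,0,0],[-0.02,0,0.01,0,0,0],[-0.02,0,0.01,0,0,0],[-0.02,0,0.01,0,0,0],[-0.02,0,0.01,0,0,0]]

```text
time: 15.17
ee_pos: [0.5948, 0.2326, 0.0498]
eef_rot: [0.084, 0.996, -0.0, -0.001]
ft_force: [-7.6, -0.4, 4.2]
width: 0.016
grip_force: 30.0
```

carry_out:
  steps:
    - [[0,0,0,0,0,0],[0,0,0,0,0,0],[0,0,0,0,0,0],[0,0,0,0,0,0],[0,0,0,0,0,0],[0,0,0,0,0,0],[0,0,0,0,0,0],[0,0,0,0,0,0]]

```text
time: 15.83
ee_pos: [0.5948, 0.2326, 0.0498]
eef_rot: [0.084, 0.996, -0.0, -0.001]
ft_force: [-7.8, -0.6, 3.3]
width: 0.0157
grip_force: 30.0
```

carry_out:
  steps:
    - [[-0.02,0,-0.01,0,0,0],[-0.02,0,-0.01,0,0,0],[-0.02,0,-0.01,0,0,0],[-0.02,0,-0.01,0,0,0],[-0.02,0,-0.01,0,0,0],[-0.02,0,-0.01,0,0,0],[-0.02,0,-0.01,0,0,0],[-0.02,0,-0.01,0,0,0]]

```text
time: 16.5
ee_pos: [0.5948, 0.2326, 0.0498]
eef_rot: [0.084, 0.996, -0.0, -0.001]
ft_force: [-9.1, 0.7, 2.8]
width: 0.0154
grip_force: 30.0
```

carry_out:
  steps:
    - [[0.05,0,0,0,0,0],[0.09,0,0,0,0,0],[0.09,0,0,0,0,0],[0.09,0,0,0,0,0]]

```text
time: 16.83
ee_pos: [0.5947, 0.2326, 0.0499]
eef_rot: [0.084, 0.996, -0.0, -0.001]
ft_force: [-6.5, -0.1, -0.5]
width: 0.0156
grip_force: 30.0
```

carry_out:
  steps:
    - [[0.07,0,0.02,0,0,0],[0.07,0,0.02,0,0,0],[0.07,0,0.02,0,0,0]]

```text
time: 17.08
ee_pos: [0.5947, 0.2327, 0.0499]
eef_rot: [0.084, 0.996, -0.0, 0.0]
ft_force: [-3.2, -0.3, -2.1]
width: 0.0158
grip_force: 30.0
```

carry_out:
  steps:
    - [[0,0,0,0,0,0],[0,0,0,0,0,0],[0,0,0,0,0,0],[0,0,0,0,0,0],[0,0,0,0,0,0]]
  hand: -0.2

```text
time: 17.5
ee_pos: [0.5949, 0.233, 0.0503]
eef_rot: [0.084, 0.996, 0.0, 0.0]
ft_force: [0.4, -0.8, -0.3]
width: 0.0415
grip_force: 0.0
```

carry_out:
  steps:
    - [[0,0,-1,0,0,0],[0,0,-3,0,0,0],[0,0,-6,0,0,0],[1,0,-9,0,0,0],[4,0,-12,0,0,0],[7,0,-14,0,0,0],[10,0,-14,0,0,0],[10,0,-14,0,0,0],[10,0,-14,0,0,0]]

```text
time: 18.25
ee_pos: [0.4952, 0.2506, 0.1916]
eef_rot: [0.083, 0.997, 0.001, 0.001]
ft_force: [0.7, -0.5, -1.8]
width: 0.0522
grip_force: 0.0
```

```bash
python3 - <<'E'
from h import *
im,p=snap('wrist','w5.png'); s=r.read_state(); print(s['time'],s['ee_pos'],s['width'],s['ft_force'])
import pickle; pickle.dump(p,open('w5.pkl','wb'))
u=proj(p,[0.60,0.23,.045])[0].astype(int); print(u)
y0=max(0,min(250,u[1]-60)); cv2.imwrite('pics/c5.png',cv2.resize(im[y0:y0+140,u[0]-90:u[0]+90,::-1],None,fx=4.2,fy=4.2,interpolation=2)); print(y0,u[0]-90)
E
```

```text
18.3 [0.49613989 0.24983988 0.19102535] 0.05188927915816504 [-0.09539918  0.17934366 -0.47427264]
[317 276]
216 227
```

View pics/c5.png

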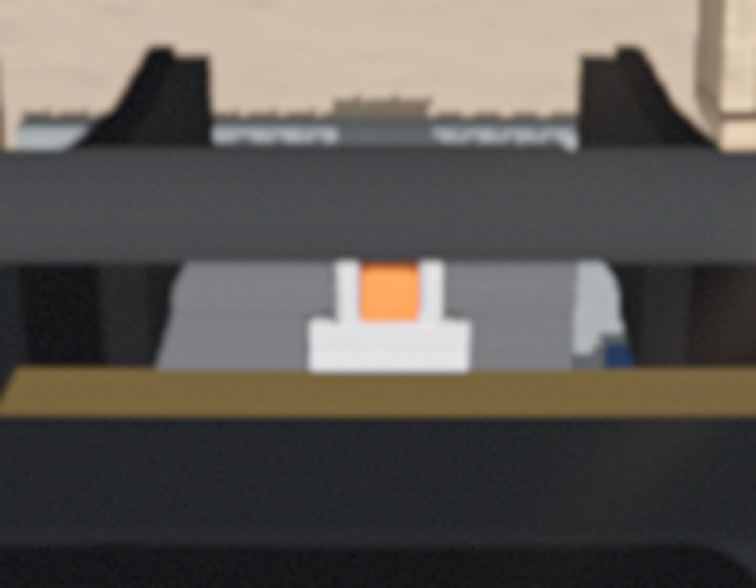

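The gripper hides the teeth here; the leaf lies straight on the rest with its head at (390,345). I move forward to look at the engagement.

carry_out:
  steps:
    - [[-3,0,0,0,0,0],[-7,0,0,0,0,0],[-11,0,0,0,0,0],[-15,0,0,0,0,0],[-18,0,0,0,0,0],[-20,0,0,0,0,0],[-20,0,0,0,0,0],[-20,0,0,0,0,0],[-20,0,0,0,0,0]]

```text
time: 19.05
ee_pos: [0.6931, 0.2158, 0.1895]
eef_rot: [0.084, 0.996, -0.0, -0.0]
ft_force: [-0.7, 0.7, -0.3]
width: 0.0523
grip_force: 0.0
```

```bash
python3 - <<'E'
from h import *
im,p=snap('wrist','w6.png'); s=r.read_state(); print(s['time'],s['ee_pos'],s['ft_force'])
import pickle; pickle.dump(p,open('w6.pkl','wb'))
u=proj(p,[0.62,0.225,.045])[0].astype(int); print(u)
y0=max(0,u[1]-70); print(y0,u[0]-90); cv2.imwrite('pics/c6.png',cv2.resize(im[y0:y0+140,u[0]-90:u[0]+90,::-1],None,fx=4.2,fy=4.2,interpolation=2))
E
```

```text
19.1 [0.69276491 0.21629194 0.18992929] [-1.22381918 -0.15837419  0.09426938]
[317 119]
49 227
```

View pics/c6.png

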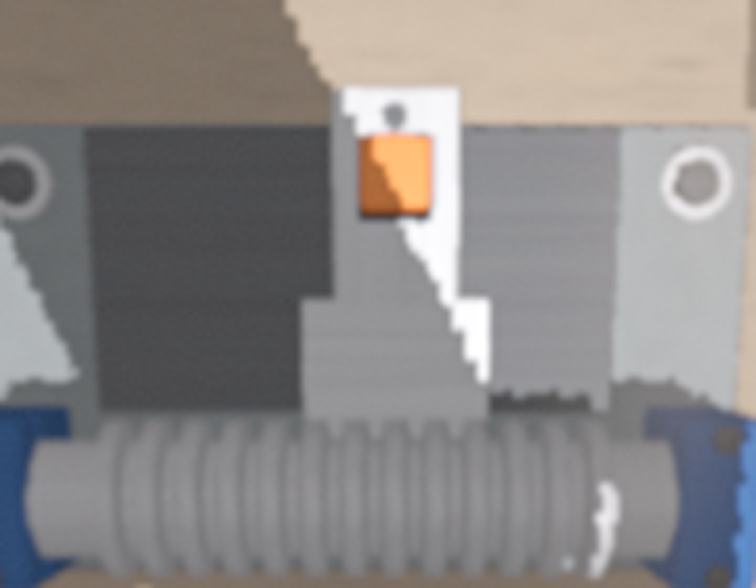

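The leaf lies square on the rest with its head's tooth edge (row ~415) meshed at the screw, and the gripper is clear. One numeric check of depth and squareness, then I hand in.

```bash
python3 - <<'E'
from h import *
import pickle; p=pickle.load(open('w6.pkl','rb'))
P=lambda x,y,z: onz(p,[[227+x/4.2,49+y/4.2]],z)[0]
ax=np.array([.9857,-.1685]); ay=np.array([.1685,.9857])
tl,tr=P(337,87,.045),P(461,87,.045); hl,hr=P(301,298,.045),P(491,298,.045)
b=[P(20,126,.012),P(700,126,.012)]; h=[P(15,182,.012),P(697,182,.012)]; sc=[P(28,500,.05),P(680,500,.05)]
S0=np.mean([q[:2]@ax for q in b])+.095
for n,q in [('tail',(tl,tr)),('head',(hl,hr)),('base',b),('holes',h),('shank',sc)]:
    d=q[1]-q[0]; print(n,'x in stand %.4f'%(np.mean([v[:2]@ax for v in q])-S0),'y %.4f'%np.mean([v[:2]@ay for v in q]),'len %.4f'%np.linalg.norm(d),'yaw %.2f'%(np.degrees(np.arctan2(d[1],d[0]))-90))
E
```

```text
tail x in stand -0.0986 y 0.3307 len 0.0292 yaw -9.66
head x in stand -0.0504 y 0.3300 len 0.0465 yaw -9.66
base x in stand -0.0950 y 0.3206 len 0.1790 yaw -9.70
holes x in stand -0.0810 y 0.3194 len 0.1813 yaw -9.70
shank x in stand -0.0015 y 0.3195 len 0.1638 yaw -9.67
```

Depth and squareness check out: 4.5 mm past the crest line by contact and yaw within 0.05°. But the leaf sits about 9 mm, one pitch, off the screw's middle. There's ample time, so I'll move it one groove back to be properly "near the middle".

carry_out:
  steps:
    - [[3,0,0,0,0,0],[6.5,0,0,0,0,0],[9,0,1,0,0,0],[10,0,4,0,0,0],[10,0,7.5,0,0,0],[10,0,10.5,0,0,0],[10,0,12.5,0,0,0],[10,0,13.5,0,0,0],[10,0,14,0,0,0],[10,0,14,0,0,0],[10,0,14,0,0,0]]

```text
time: 20.02
ee_pos: [0.5953, 0.2334, 0.0515]
eef_rot: [0.084, 0.996, 0.001, 0.001]
ft_force: [0.0, -0.0, 0.9]
width: 0.0521
grip_force: 0.0
```

carry_out:
  steps:
    - [[0,0,0,0,0,0],[0,0,0,0,0,0],[0,0,0,0,0,0],[0,0,0,0,0,0],[0,0,0,0,0,0],[0,0,0,0,0,0],[0,0,0,0,0,0]]
  hand: 1
  squeeze: 30

```text
time: 20.6
ee_pos: [0.5946, 0.2329, 0.0501]
eef_rot: [0.084, 0.996, 0.0, -0.0]
ft_force: [0.0, -0.5, 1.2]
width: 0.0156
grip_force: 30.0
```

carry_out:
  steps:
    - [[0.2,0,0,0,0,0],[0.4,0,0,0,0,0],[0.6,0,0,0,0,0],[0.8,0,0,0,0,0],[0.8,-0.2,0,0,0,0],[0.8,-0.5,0,0,0,0],[0.8,-0.8,0,0,0,0],[0.8,-1,0,0,0,0],[0.8,-1,0,0,0,0],[0.8,-1,0,0,0,0]]

```text
time: 21.43
ee_pos: [0.585, 0.2235, 0.0501]
eef_rot: [0.085, 0.996, -0.0, -0.0]
ft_force: [-1.0, -2.5, 2.5]
width: 0.0157
grip_force: 30.0
```

carry_out:
  steps:
    - [[-0.1,0,0,0,0,0],[-0.2,0,0,0,0,0],[-0.3,0,0,0,0,0],[-0.35,0,0,0,0,0],[-0.4,0,0,0,0,0],[-0.4,0,0,0,0,0]]

```text
time: 21.93
ee_pos: [0.5889, 0.2242, 0.0501]
eef_rot: [0.084, 0.996, 0.0, -0.0]
ft_force: [-2.9, 0.8, 3.9]
width: 0.016
grip_force: 30.0
```

carry_out:
  steps:
    - [[-0.05,0,0,0,0,0],[-0.1,0,0,0,0,0],[-0.15,0,0,0,0,0],[-0.15,0,0,0,0,0]]

```text
time: 22.27
ee_pos: [0.5907, 0.2237, 0.0501]
eef_rot: [0.084, 0.996, 0.0, 0.0]
ft_force: [-2.9, 0.8, 3.4]
width: 0.016
grip_force: 30.0
```

Already 2 mm in, no forcing. Continue.

carry_out:
  steps:
    - [[-0.05,-0.04,-0.02,0,0,0],[-0.1,-0.04,-0.02,0,0,0],[-0.1,-0.04,-0.02,0,0,0]]

```text
time: 22.52
ee_pos: [0.5916, 0.2226, 0.0501]
eef_rot: [0.084, 0.996, -0.0, 0.0]
ft_force: [-1.2, 0.3, 0.5]
width: 0.0154
grip_force: 30.0
```

carry_out:
  steps:
    - [[-0.05,0,0,0,0,0],[-0.1,0,0,0,0,0],[-0.1,0,0,0,0,0]]

```text
time: 22.77
ee_pos: [0.5925, 0.2225, 0.0501]
eef_rot: [0.084, 0.996, -0.0, 0.0]
ft_force: [0.1, -0.3, -0.1]
width: 0.0154
grip_force: 30.0
```

carry_out:
  steps:
    - [[-0.05,0,0,0,0,0],[-0.05,0,0,0,0,0],[-0.05,0,0,0,0,0]]

```text
time: 23.02
ee_pos: [0.5928, 0.2225, 0.0501]
eef_rot: [0.084, 0.996, -0.0, -0.0]
ft_force: [0.2, 0.3, 0.7]
width: 0.0157
grip_force: 30.0
```

carry_out:
  steps:
    - [[-0.05,0,0,0,0,0],[-0.05,0,0,0,0,0],[-0.05,0,0,0,0,0]]

```text
time: 23.27
ee_pos: [0.5929, 0.2225, 0.0501]
eef_rot: [0.084, 0.996, -0.0, -0.0]
ft_force: [-3.7, -0.6, 1.9]
width: 0.0156
grip_force: 30.0
```

carry_out:
  steps:
    - [[-0.05,0,0,0,0,0],[-0.05,0,0,0,0,0],[-0.05,0,0,0,0,0]]

```text
time: 23.52
ee_pos: [0.593, 0.2226, 0.0501]
eef_rot: [0.084, 0.996, -0.0, -0.001]
ft_force: [-6.0, -1.0, 3.4]
width: 0.0157
grip_force: 30.0
```

Hard stop at the expected home position. A small wiggle, then the 8 N hold.

carry_out:
  steps:
    - [[-0.02,-0.06,-0.02,0,0,0],[-0.02,-0.1,-0.02,0,0,0],[-0.02,0.06,-0.02,0,0,0],[-0.02,0.1,-0.02,0,0,0],[-0.02,0,-0.02,0,0,0],[-0.02,0,-0.02,0,0,0]]

```text
time: 24.02
ee_pos: [0.593, 0.2226, 0.0501]
eef_rot: [0.084, 0.996, -0.0, -0.001]
ft_force: [-7.3, -0.6, 1.3]
width: 0.0158
grip_force: 30.0
```

carry_out:
  steps:
    - [[-0.03,0,0,0,0,0],[-0.03,0,0,0,0,0],[-0.03,0,0,0,0,0],[-0.03,0,0,0,0,0]]

```text
time: 24.35
ee_pos: [0.593, 0.2225, 0.0501]
eef_rot: [0.084, 0.996, -0.0, -0.001]
ft_force: [-8.3, -0.7, 3.5]
width: 0.0157
grip_force: 30.0
```

carry_out:
  steps:
    - [[-0.01,0,-0.02,0,0,0],[-0.01,0,-0.02,0,0,0],[-0.01,0,-0.02,0,0,0],[-0.01,0,-0.02,0,0,0],[-0.01,0,-0.02,0,0,0],[-0.01,0,-0.02,0,0,0],[-0.01,0,-0.02,0,0,0],[-0.01,0,-0.02,0,0,0],[-0.01,0,-0.02,0,0,0],[-0.01,0,-0.02,0,0,0],[-0.01,0,-0.02,0,0,0],[-0.01,0,-0.02,0,0,0]]

```text
time: 25.35
ee_pos: [0.5931, 0.2226, 0.0502]
eef_rot: [0.084, 0.996, -0.0, -0.001]
ft_force: [-7.8, 0.1, 3.0]
width: 0.0158
grip_force: 30.0
```

carry_out:
  steps:
    - [[0.07,0,0.01,0,0,0],[0.14,0,0.02,0,0,0],[0.14,0,0.02,0,0,0],[0.14,0,0.02,0,0,0]]

```text
time: 25.68
ee_pos: [0.593, 0.2226, 0.0503]
eef_rot: [0.084, 0.996, -0.0, -0.0]
ft_force: [-2.4, -0.4, -1.3]
width: 0.0159
grip_force: 30.0
```

carry_out:
  steps:
    - [[0,0,0.02,0,0,0],[0,0,0.03,0,0,0],[0,0,0.03,0,0,0]]

```text
time: 25.93
ee_pos: [0.593, 0.2226, 0.0502]
eef_rot: [0.084, 0.996, 0.0, -0.0]
ft_force: [-2.6, -0.6, -0.2]
width: 0.0157
grip_force: 30.0
```

carry_out:
  steps:
    - [[0,0,0,0,0,0],[0,0,0,0,0,0],[0,0,0,0,0,0],[0,0,0,0,0,0],[0,0,0,0,0,0],[0,0,0,0,0,0]]
  hand: -0.2

```text
time: 26.43
ee_pos: [0.5932, 0.2226, 0.0502]
eef_rot: [0.084, 0.996, 0.0, 0.0]
ft_force: [0.4, 0.0, -0.0]
width: 0.0472
grip_force: 0.0
```

carry_out:
  steps:
    - [[0,0,-1,0,0,0],[0,0,-3,0,0,0],[0,0,-6,0,0,0],[0,0,-9,0,0,0],[-2,0,-12,0,0,0],[-5,0,-14,0,0,0],[-8,0,-14,0,0,0],[-10,0,-14,0,0,0],[-10,0,-14,0,0,0],[-10,0,-14,0,0,0],[-10,0,-14,0,0,0]]

```text
time: 27.35
ee_pos: [0.691, 0.2062, 0.1903]
eef_rot: [0.084, 0.996, 0.0, -0.0]
ft_force: [-0.2, 0.1, 0.4]
width: 0.0523
grip_force: 0.0
```

```bash
python3 - <<'E'
from h import *
im,p=snap('wrist','w7.png'); s=r.read_state(); print(s['time'],s['ee_pos'],s['ft_force'])
import pickle; pickle.dump(p,open('w7.pkl','wb'))
u=proj(p,[0.62,0.215,.045])[0].astype(int)
y0=max(0,u[1]-70); print(y0,u[0]-90); cv2.imwrite('pics/c7.png',cv2.resize(im[y0:y0+140,u[0]-90:u[0]+90,::-1],None,fx=4.2,fy=4.2,interpolation=2))
E
```

```text
27.4 [0.69085551 0.20645693 0.19051207] [ 0.51265326  0.34707067 -0.26995149]
51 227
```

View pics/c7.png

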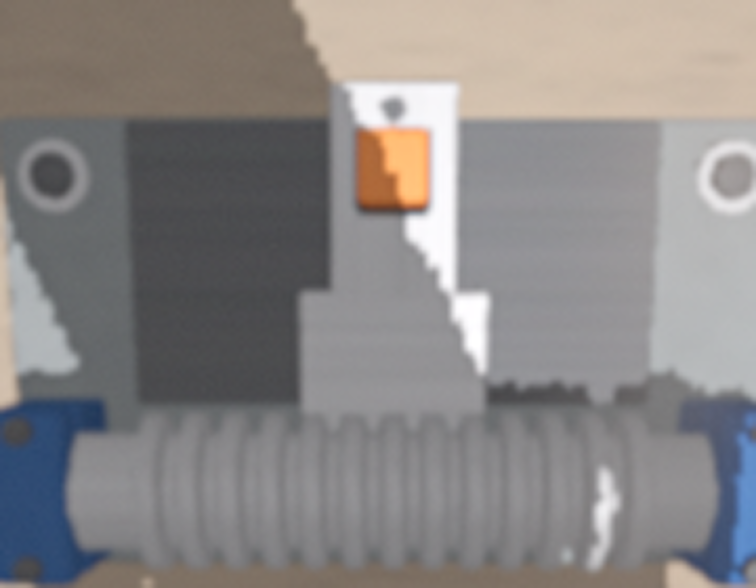

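The leaf (head 300–490, teeth meshed at row ~415) now lies square and centred between the clamp blocks, flat on the rest, with the gripper clear. I'm handing in.

```bash
python3 -c "
from bench import r
print(r.close_job())"
```

```text
the job is handed in; nothing more can be done
None
```

The coarse leaf is lying flat and square on the rest, its teeth home in the thread near the screw's middle, after about 1.5 s of a roughly 8 N push (highest reading 9.9 N while feeling for the groove). I first seated and released it one groove (about 9 mm) off the middle, then moved it to the nearer groove and repeated the push. The job was handed in at about 27 s with the robot clear of everything.

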